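Feel the end float of a shaker drive shaft and mark the unit

ROBOT

A 6-joint arm with a two-finger parallel gripper is mounted at the origin on the work surface. World frame = base frame: x ahead of the robot, y to its left, z up, the work surface at z = 0. Lengths are in m, angles in degrees, forces in N, time in s.
With the tool pointing down it reaches from about 0.375 to 0.9 m from the base axis. Payload 3.1 kg.
Tool frame: the origin (TCP) lies on the centre line of the jaws, within the pads' length; the fingertips stand 17 mm ahead of it and the grasp point (between the pads) lies 2 mm behind it; z points along the fingers, y is the line along which they close (so a half turn about z gives the same grasp; the last joint's range is limited). The gripper opens to 87 mm and grips with 3 to 60 N. Pads are 19 mm wide; open, the fingers measure 117 mm over their backs; the gripper's body (75 mm by 190 mm) begins 51 mm behind the grasp point.
Start: joints at [-77.435, 30.224, 82.088, -0, 67.689, -10.227], TCP at [0.242, -0.576, 0.202] pointing down, gripper open.
Joint ranges: [-176.69, 176.69], [-43.24, 126.21], [12.49, 139.97], [-82, 262], [0, 151.66], [-163.58, 163.58]. Speed limits (degrees/s): [159.86, 159.86, 180, 180, 180, 180].

INTERFACE

Orientations are given as a 3x3 rotation matrix whose columns are the frame's x, y, z axes.
In Python, from rig import bot, imaging, finder gives the robot as it stands. The module is installed in compiled form; this text tells all that it offers.
- The arm moves only by the tool play_rows, never from a script. Its argument "motion" is a list that holds one entry, the list of rows, each a list of 6 numbers: the shift along the tool's x, y, z in a scale on which 1.0 is 600 mm, then the turn, a rotation vector about the tool's x, y, z in shares of 90 degrees (1.0 is 90 degrees). In form: [[[dx, dy, dz, wx, wy, wz], ...]]. A call has 1 to 8 rows; each row is the pose to reach, as a shift and turn from the pose commanded when the call began, along the tool's axes at that moment; what a row does not reach only later rows make up. A row lasts 1/12 s, in which the tool goes at most 41.7 mm and 7.16 degrees, less where a joint would pass 70% of its speed; a pose out of reach is approached as far as the arm can. A shift or turn number past 1, either way, is cut back to 1. A call with a gripper value outside its range is refused whole. "fingers" is the finger opening in m, from 0 to 0.087, set as the call begins (left out, the last holds). The fingers move at their own pace and stop on an object; the grip force is fixed at half the most. Time passes only in rows, so rows that repeat a pose let the fingers close. It gives the time, the measured TCP pose, the force, the opening and the grip force at its end, in the units of the state.
- bot.read_state(): the state, without advancing time (a new reading comes with each control period).
- imaging.capture(name): name is "scene" or "top" or "wrist"; returns a dict with "frame" (384x512x3 uint8, red, green, blue), "camera_matrix" (3x3 intrinsics, pixels), "R" (3x3) and "t" (3): a world point X has camera coordinates R X + t. Camera axes: x right, y down, z forward; pixel columns grow to the right and rows downward; lengths in m; the calibration is good to about 2 mm. A picture is of the moment at which its call begins. There is no depth.
- bot.hand_in(): hands the job in; it is judged then, once.
Trained networks look in the newest picture that a camera, given by its name, has taken for a name from the list of things; names that differ only in an ending like _2 or _b are one class to them, and where a whole thing is asked for, a point or a joint stands for the part that bears it (a point fixed in the world has none). Each returns a list of dicts, best first, with "confidence" (0 to 1); they miss things now and then, are a little off and sometimes report something else, mostly with a low value. They report only what shows in the picture. A call takes as long as a camera call. They do not tell look-alikes from the thing itself.
- finder.recognise(camera, name): "at" ([x, y, z] in m, in world coordinates, good to about 4 mm: the middle of the surface that is visible of it).
- finder.outline_of(camera, name): "pixels" (384x512 bool, what is visible of it).
The state is a dict: "time_s": time; "joint_positions": joint angles; "qvel": joint speeds; "tau": joint torques, N m; "position": TCP position; "tcp_rot": TCP orientation; "force": force on the tool from outside, world axes, zero at the start; "moment": the same for the moment, N m; "opening": opening from 0.0 (shut) to 1.0 (fully open); "grasp_force": force on a finger pad.
Only numpy, scipy, OpenCV 4.12 (cv2) and the standard library are available. Lean on these libraries where they do the work, as an engineer would, in place of code of your own. Each camera call takes 0.05 s, during which the arm holds its last target. There are 200 camera calls.

TASK

Check the end float of the shaker's drive shaft by its orange clamp block: push the shaft home against its stop at the white gearbox with about 10 N, pull it out against its other stop at the blue bearing with about 10 N so that its tail moves the black drag pointer, then push it home again with about 10 N and leave it there; never load either stop with more than 25 N. Then slide the black knob of the status board fully to the red end if the float was more than 15 mm, or fully to the green end if it was less. Do not touch the drag pointer, and leave everything else on the bench where it is.

Things in the scene. Friction and masses are not known exactly. Their poses are not given: they have to be found in the camera images.
- drive: Drive unit, bolted down: aluminium base plate 400 x 100 x 12 mm carrying gearbox, shaft, bearing and drag pointer. Origin on the bench under the orange block's middle when the shaft is home; x along the shaft, from gearbox to bearing; z up. Shaft axis 60 mm up. The stops are hidden inside the housings; the outer one is met after a float of 9 to 24 mm that differs each time.
- gearbox: White box with a blue top panel, 100 mm long, 90 wide, top 95 mm above the bench, centred at x = -145 mm in the drive's frame (its face to the block is at x = -95 mm). It holds the home stop. Origin and axes as the drive's.
- bearing: Blue block 55 mm long, 60 wide, top 85 mm above the bench, from x = 90 to 145 mm in the drive's frame. It holds the outer stop. Origin and axes as the drive's.
- shaft: Steel shaft, 14 mm diameter, 300 mm long, about 0.45 kg with its orange block. Origin on its axis at the block's middle, 60 mm above the bench; x along it, outward. It only slides along x, with about 1.5 N of friction, and starts a few mm off home. The stops are hard plastic washers (about 0.5 mm of give at 10 N).
- block_top (a point): Middle of the top of the orange clamp block, 90 mm above the bench. Block: 30 mm along the shaft, 36 mm across, 50 mm tall (40 to 90 mm above the bench), flat-sided, free all round (80 mm to the gearbox, 75 mm to the bearing when home). Grip it from above, across or along the shaft.
- tail (a point): Centre of the shaft's outer end face, 150 mm outward of the block's middle; it sticks out of the bearing by 5 mm when home.
- pointer: Black drag pointer, 6 mm along the shaft, 22 wide, 30 tall, just outward of the tail. Origin in the middle of its face to the tail, 56 mm up; axes as the drive's. Its x in the drive's frame less 150 mm is the recorded float (6 to 7.5 mm at the start). Its yellow tip, in line with that face, is over a green strip below 15 mm, red above. It stays where the tail pushed it (0.6 N friction).
- status: Status board, a grey plate 200 x 70 x 14 mm, fixed, with a straight slot along its x axis; red patch at its +x end, green patch at its -x end. Origin under its centre.
- slide_top (a point): Middle of the top of the black knob of the status board: a block 22 mm along the slot, 26 mm across it, 45 mm tall, its top 59 mm above the bench.
- slide (a joint): Place of the black knob along the slot, m: 0 in the middle, +0.055 fully at the red end, -0.055 fully at the green end. About 1.2 N of friction; it stays where it is left.
- rack: Bystander, to be left alone: red tube rack, 200 x 75 mm, with blue-capped tubes, 111 mm high, fixed. It may stand on either side of the drive, the status board on the other. Origin under its centre.
- dish_a: Bystander, to be left alone: clear lidded culture dish with red-brown filling, 94 mm across, 15 mm high. Origin under its centre.
- dish_b: Bystander, to be left alone: clear lidded culture dish with tan filling, 94 mm across, 15 mm high. Origin under its centre.
- beaker: Bystander, to be left alone: glass beaker, 70 mm across, 90 mm high. Origin under its centre.
- jar: Bystander, to be left alone: jar with a blue cap, 60 mm across, 90 mm high. Origin under its centre.
- driver: Bystander, to be left alone: screwdriver lying on the bench, about 190 mm long. Origin under its middle.
- spare_ring: Bystander, to be left alone: loose brass bearing ring, 44 mm across, 12 mm high. Origin under its centre.
There are look-alikes about, which are no part of the job. Several things have the shape of the status; the one meant has the colours described above.

How it is judged:
By the outcome, as a careful person would: the job done as asked, in the order asked, and still so for the second after the job is handed in, with the robot touching nothing.
It also fails if it takes over 72 s, if anything falls off the work surface, if the arm or the gripper's body presses on something with over 40 N, if the wrist force passes 120 N, or if a joint passes its speed limit or range.

## Working session

There is one attempt and no reset: what is moved stays moved. The work goes in short steps, Python scripts to look and compute and a tool call to move; the robot and the scene stay as the last step left them, time stands still between calls to the robot, and variables do not carry over. Pictures are saved under pics/ and viewed, at most 13 in all, crops included, and the job is handed in when it is done.

Besides the shell and the picture viewer there is one more tool, called after ">>>" as name(argument=value, ...) on one line, values as JSON. play_rows: Moves the arm, as the interface text tells. Its arguments: {"type":"object","properties":{"motion":{"type":"array"},"fingers":{"type":"number"}},"required":["motion"]}

```bash
mkdir -p pics
python3 - <<'E'
from rig import bot, imaging, finder
import cv2,numpy as np
s=bot.read_state(); print(s)
ims=[]
for c in ["scene","top"]:
    d=imaging.capture(c); cv2.imwrite(f"pics/{c}0.png",d["frame"][:,:,::-1])
    for n in ["block_top","tail","pointer","gearbox","bearing","slide_top","status","rack","dish_a","beaker","jar","driver","spare_ring"]:
        r=finder.recognise(c,n)
        print(c,n,[(np.round(q["at"],3).tolist(),round(q["confidence"],2)) for q in r[:4]])
E
```

```text
{'time_s': 0.0, 'joint_positions': array([-7.74357266e+01,  3.02786919e+01,  8.21547662e+01, -4.41356052e-04,
        6.76887369e+01, -1.02291836e+01]), 'qvel': array([-0.12900361,  0.0474643 , -0.07157743, -0.04455373,  0.01881629,
        0.04313005]), 'tau': array([-5.48015978e-04, -4.40045285e+01, -1.76593584e+01,  6.32988755e-02,
        5.82568883e-02, -1.59308465e-04]), 'position': array([ 0.24196971, -0.57543697,  0.20088361]), 'tcp_rot': array([[ 9.21906350e-01,  3.87412519e-01, -4.70892326e-04],
       [ 3.87412626e-01, -9.21904079e-01,  2.08007881e-03],
       [ 3.71731013e-04, -2.10006749e-03, -9.99997726e-01]]), 'force': array([-0.72729267,  1.11635151, -0.33001628]), 'moment': array([-0.00425619,  0.00166494,  0.0430408 ]), 'grasp_force': 0.0, 'opening': 0.9990339481508077}
scene block_top [([0.565, -0.044, 0.065], 0.55)]
scene tail [([0.564, -0.048, 0.064], 0.58)]
scene pointer [([0.564, -0.046, 0.062], 0.51)]
scene gearbox [([0.612, -0.182, 0.093], 0.86), ([0.791, -0.104, 0.016], 0.32)]
scene bearing [([0.555, 0.067, 0.075], 0.87)]
scene slide_top [([0.521, 0.368, 0.0
[... 539 characters left out ...]
96)]
top pointer []
top gearbox [([0.576, -0.19, 0.096], 0.76)]
top bearing [([0.524, 0.061, 0.088], 0.74)]
top slide_top [([0.227, 0.395, 0.06], 0.64), ([0.509, 0.365, 0.058], 0.58), ([0.702, -0.299, 0.087], 0.52), ([0.55, -0.049, 0.067], 0.51)]
top status [([0.231, 0.398, 0.01], 0.93), ([0.492, 0.367, 0.012], 0.88)]
top rack [([0.466, -0.381, 0.059], 0.64)]
top dish_a [([0.781, -0.109, 0.015], 0.91), ([0.764, 0.11, 0.012], 0.61)]
top beaker [([0.73, 0.315, 0.051], 0.79)]
top jar [([0.703, -0.296, 0.085], 0.74), ([0.385, -0.126, 0.019], 0.54), ([0.55, -0.048, 0.064], 0.23)]
top driver [([0.383, -0.126, 0.02], 0.8)]
top spare_ring [([0.379, 0.166, 0.014], 0.71), ([0.782, -0.11, 0.014], 0.5)]
```

View pics/scene0.png

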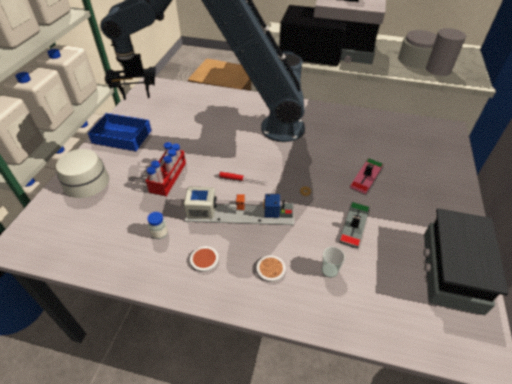

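View pics/top0.png

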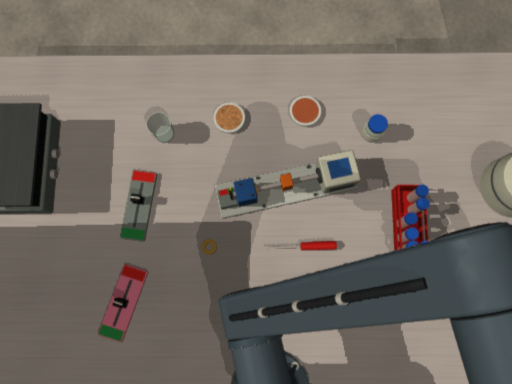

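The top view shows the grey status board at px (139,205), with red at the top (far, +x), green at the bottom and the knob at about (137,198). The pink board at (123,302) is a look-alike. The drive has its block at (287,181), its bearing at (245,192) and its gearbox at (339,171). The rack is on the right.

```bash
cat > h.py <<'E'
from rig import bot, imaging, finder
import cv2,numpy as np
from scipy.spatial.transform import Rotation as Ro
def ray(d,uv,z):
    K,R,t=map(np.array,(d["camera_matrix"],d["R"],d["t"])); c=-R.T@t
    v=R.T@np.linalg.solve(K,[uv[0],uv[1],1.]); return c+v*(z-c[2])/v[2]
def proj(d,X):
    p=d["camera_matrix"]@(np.array(d["R"])@X+np.array(d["t"])); return p[:2]/p[2]
def blob(d,lo,hi,near,rad):
    h=cv2.cvtColor(d["frame"],cv2.COLOR_RGB2HSV); m=cv2.inRange(h,np.array(lo),np.array(hi))
    k=np.zeros_like(m); cv2.circle(k,tuple(int(round(x)) for x in near),rad,255,-1); m&=k
    v,u=np.nonzero(m); return (u.mean(),v.mean()),len(u)
def move(target,ax=None,s=None):  # shift in tool axes and turn (ax: world dir for tool y)
    s=s or bot.read_state(); R=s["tcp_rot"]; 
    out=np.round(R.T@(np.array(target)-s["position"]),4)
    w=None
    if ax is not None:
        y=np.array([ax[0],ax[1],0]);y/=np.linalg.norm(y)
        if y@R[:,1]<0:y=-y
        z=np.array([0,0,-1.]);Rt=np.c_[np.cross(y,z),y,z]
        w=np.round(Ro.from_matrix(R.T@Rt).as_rotvec(degrees=True),2)
    return out,w
E
python3 - <<'E'
from h import *
d=imaging.capture("top")
o,n=blob(d,(3,150,120),(18,255,255),(287,181),14); print("orange",o,n,ray(d,o,.088))
b,n=blob(d,(105,120,30),(125,255,255),(245,192),18); print("bearing",b,n,ray(d,b,.083))
g,n=blob(d,(100,120,30),(125,255,255),(341,168),18); print("gear",g,n,ray(d,g,.095))
r,n=blob(d,(0,150,80),(8,255,255),(145,176),16); print("red",r,n,ray(d,r,.014))
k,n=blob(d,(40,120,40),(80,255,255),(134,234),16); print("green",k,n,ray(d,k,.014))
k,n=blob(d,(0,0,0),(180,255,45),(137,198),8); print("knob",k,n,ray(d,k,.057))
print(d["camera_matrix"][0,0],d["t"])
print(move([.545,-.05,.25],[.27,.05]))
E
```

```text
orange (np.float64(285.84285714285716), np.float64(180.20714285714286)) 140 [ 0.55240783 -0.04484981  0.088     ]
bearing (np.float64(245.16703786191536), np.float64(191.7216035634744)) 449 [0.52227024 0.06548534 0.083     ]
gear (np.float64(339.3622754491018), np.float64(167.60479041916167)) 334 [ 0.58489792 -0.18998828  0.095     ]
red (np.float64(143.215), np.float64(176.155)) 200 [0.58450427 0.36140841 0.014     ]
green (np.float64(132.3152709359606), np.float64(233.0886699507389)) 203 [0.42032553 0.38456996 0.014     ]
knob (np.float64(138.02439024390245), np.float64(199.21951219512195)) 82 [0.50853379 0.36161033 0.057     ]
482.04661720616485 [0.01660458 0.52120692 1.28005642]
(array([ 0.483 , -0.3678, -0.0482]), array([  0. ,  -0. , -77.7]))
```

Units first: shifts go in shares of 600 mm and turns go in shares of 90 degrees. So 0.23 m / 0.6 = 0.3833, 0.05 m / 0.6 = 0.0833, -40 degrees / 90 = -0.4444.

>>> play_rows(motion=[[[0.0333,-0.025,-0.0333,0,0,-0.0556],[0.0833,-0.0667,-0.0667,0,0,-0.1111],[0.1333,-0.1,-0.08,0,0,-0.1667],[0.1833,-0.1417,-0.08,0,0,-0.2222],[0.2333,-0.18,-0.08,0,0,-0.2778],[0.2833,-0.2167,-0.08,0,0,-0.3333],[0.3333,-0.2533,-0.08,0,0,-0.3889],[0.3833,-0.2917,-0.08,0,0,-0.4444]]], fingers=0.075)

```text
time_s: 2.12
position: [0.3871, -0.3243, 0.2502]
tcp_rot: [[0.454, 0.891, 0.001], [0.891, -0.454, -0.001], [-0.0, 0.001, -1.0]]
force: [1.2, 0.8, 0.2]
opening: 0.859
grasp_force: 0.0
```

```bash
python3 -c "
from h import *
print(move([.545,-.05,.25],[.971,.238]),bot.read_state()['joint_positions'])"
```

```text
(array([3.161e-01, 1.620e-02, 1.000e-04]), array([ 4.000e-02,  3.000e-02, -4.076e+01])) [-5.26558554e+01  1.75030163e+01  9.56024503e+01  6.13592841e-03
  6.68433448e+01 -2.56712493e+01]
```

To row units: 0.316 m / 0.6 = 0.5267, 0.28 m / 0.6 = 0.4667, -40.8 degrees / 90 = -0.4533.

>>> play_rows(motion=[[[0.0667,0.0033,0,0,0,-0.0556],[0.1333,0.0067,0,0,0,-0.1111],[0.2,0.01,0,0,0,-0.1778],[0.2667,0.0133,0,0,0,-0.2444],[0.3333,0.0167,0,0,0,-0.3111],[0.4,0.02,0,0,0,-0.3667],[0.4667,0.0233,0,0,0,-0.4222],[0.5267,0.0267,0,0,0,-0.4533]]])

```text
time_s: 2.78
position: [0.546, -0.0497, 0.2501]
tcp_rot: [[-0.239, 0.971, 0.001], [0.971, 0.239, 0.0], [-0.0, 0.001, -1.0]]
force: [0.5, -0.5, -0.1]
opening: 0.859
grasp_force: 0.0
```

Run:
```python
from h import *
s=bot.read_state();print(s["position"],s["joint_positions"],s["force"])
d=imaging.capture("wrist");cv2.imwrite("pics/w1.png",d["frame"][:,:,::-1])
for n in ["block_top","tail","pointer","gearbox","bearing"]:
    print(n,[(np.round(q["at"],3).tolist(),round(q["confidence"],2)) for q in finder.recognise("wrist",n)[:2]])
for X in ([.552,-.045,.09],[.522,.065,.085],[.585,-.19,.095]): print(proj(d,np.array(X)))
```

```text
[ 0.54596576 -0.04965683  0.25012082] [-1.68881380e+01  2.10896951e+01  8.98464271e+01  1.69265314e-02
  6.90291613e+01 -3.07422806e+01] [ 0.4944951  -0.53213479 -0.09150333]
block_top [([0.554, -0.039, 0.065], 0.69)]
tail [([0.55, -0.043, 0.068], 0.74)]
pointer [([0.522, 0.102, 0.067], 0.54)]
gearbox [([0.58, -0.188, 0.096], 0.64)]
bearing [([0.528, 0.059, 0.08], 0.57)]
[260.52009446 166.88787493]
[258.37326294  61.30777753]
[257.89165138 282.03301689]
```

View pics/w1.png

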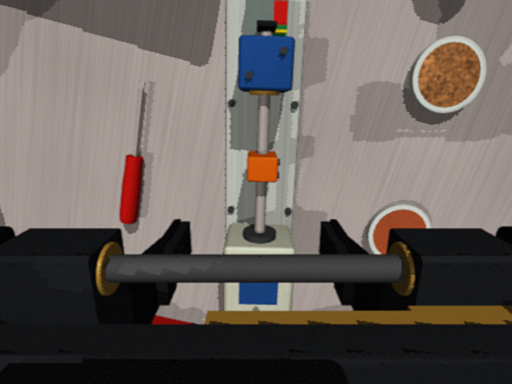

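The wrist view shows the block at px (263,166), the bearing at (266,63) and the pointer at (267,25). The tip is over green at the moment, and the path down is clear.

Run:
```python
from h import *
d=imaging.capture("wrist")
h=cv2.cvtColor(d["frame"],cv2.COLOR_RGB2HSV)
m=cv2.inRange(h,(3,150,80),(18,255,255)); m[:145]=0;m[190:]=0;m[:,:240]=0;m[:,290:]=0
v,u=np.nonzero(m);print(u.min(),u.max(),v.min(),v.max()); print(h[148:188:2,263,2])
for uu in (u.min()-.5,u.max()+.5): print(ray(d,(uu+0.5,v.min()+5),.09))
print(d["frame"][150:186:2,263].tolist())
print("top far edge",ray(d,(263.5,v.min()),.09))
m=cv2.inRange(h,(105,120,20),(125,255,255)); m[:25]=0;m[100:]=0;m[:,:225]=0;m[:,305:]=0
v,u=np.nonzero(m);print(u.min(),u.max(),v.min(),v.max());print(ray(d,((u.min()+u.max()+1)/2,60),.085))
```

```text
249 280 149 179
[154 133 146 162 211 206 205 207 206 206 205 204 204 203 202 174  94  98
  98  98]
[ 0.53395751 -0.03673377  0.09      ]
[ 0.56947424 -0.02818044  0.09      ]
[[133, 125, 121], [146, 68, 33], [162, 65, 5], [211, 102, 19], [206, 87, 8], [205, 85, 7], [207, 87, 10], [206, 86, 10], [206, 85, 10], [205, 85, 10], [204, 84, 12], [204, 84, 12], [203, 84, 5], [202, 83, 6], [174, 68, 7], [94, 86, 83], [98, 91, 89], [98, 94, 89]]
top far edge [ 0.54866702 -0.02730319  0.09      ]
240 295 32 89
[0.53063826 0.06548704 0.085     ]
```

```bash
python3 -c "
from h import *
print(move([.5531,-.0436,.13],[.971,.238]))"
```

```text
(array([0.0073, 0.0107, 0.1198]), array([-0.04,  0.01, -0.29]))
```

To row units: 0.12 m / 0.6 = 0.2, 0.09 m / 0.6 = 0.15.

>>> play_rows(motion=[[[0.0033,0.005,0.05,0,0,0],[0.0067,0.01,0.1,0,0,0],[0.01,0.015,0.15,0,0,0],[0.0122,0.015,0.1833,0,0,0],[0.0122,0.015,0.2,0,0,0],[0.0122,0.015,0.2,0,0,0]]])

```text
time_s: 3.63
position: [0.55, -0.0437, 0.1277]
tcp_rot: [[-0.233, 0.973, -0.005], [0.973, 0.233, 0.001], [0.002, -0.005, -1.0]]
force: [0.3, 0.4, -0.8]
opening: 0.862
grasp_force: 0.0
```

Run:
```python
from h import *
for i in range(3):
    d=imaging.capture("wrist"); s=bot.read_state(); print(s["position"],s["force"],move([.5531,-.0436,.13],[.971,.238],s))
cv2.imwrite("pics/w2.png",d["frame"][:,:,::-1])
for z in (.073,.09):
  print(proj(d,s["position"]*[1,1,0]+[0,0,z]))
```

```text
[ 0.55142454 -0.04386147  0.12932743] [-0.88427403 -1.20902053  1.24761034] (array([-0.0001,  0.0017, -0.0007]), array([-0.1 , -0.05, -0.29]))
[ 0.55252384 -0.04391875  0.13046155] [-0.3379793  -0.5768998   0.83137953] (array([0.0002, 0.0006, 0.0005]), array([ 0.04,  0.03, -0.27]))
[ 0.55311269 -0.04386747  0.13113239] [-1.17664764  1.26246677 -0.30463057] (array([0.0003, 0.    , 0.0011]), array([ 0.13,  0.08, -0.25]))
[255.22226231 196.0486013 ]
[255.28030468 202.58095177]
```

View pics/w2.png

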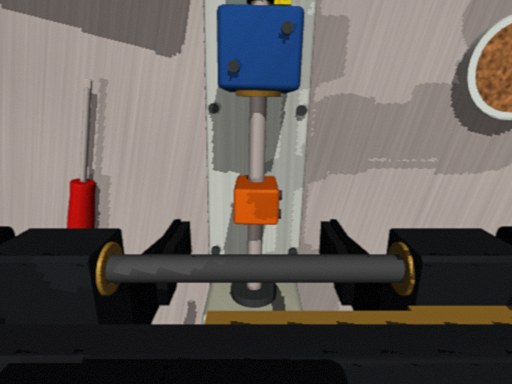

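Run:
```python
from h import *
d=imaging.capture("wrist"); s=bot.read_state(); print(s["position"])
print(d["frame"][172:228:2,257].tolist())
u=np.array([-.238,.971])
for v in (176,177.5,198,222):
  for z in (.09,.04):
    p=ray(d,(257.5,v),z); print(v,z,p,p[:2]@u-s["position"][:2]@u,p[:2]@[.971,.238]-s["position"][:2]@[.971,.238])
```

```text
[ 0.55337668 -0.04374132  0.13144875]
[[162, 151, 146], [162, 150, 145], [162, 151, 146], [143, 133, 130], [136, 128, 123], [152, 72, 37], [154, 57, 7], [152, 58, 3], [164, 66, 7], [214, 100, 21], [196, 83, 11], [183, 74, 11], [182, 71, 10], [181, 73, 5], [180, 73, 5], [180, 74, 6], [181, 73, 10], [181, 73, 6], [177, 71, 7], [177, 70, 6], [178, 70, 8], [175, 69, 0], [175, 70, 10], [204, 83, 9], [208, 86, 8], [195, 77, 0], [101, 69, 58], [87, 82, 80]]
176 0.09 [ 0.55048465 -0.02285527  0.09      ] 0.020968663166543916 0.0021627214126118677
176 0.04 [ 0.55391944 -0.0345725   0.04      ] 0.008773749673839037 0.0027091987628274916
177.5 0.09 [ 0.5507632 -0.0240009  0.09     ] 0.01978995584242982 0.002160534189944663
177.5 0.04 [ 0.55425983 -0.03597248  0.04      ] 0.007333355939609265 0.002706525951892469
198 0.09 [ 0.5546503  -0.03998783  0.09      ] 0.003341523661375162 0.0021300122928050724
198 0.04 [ 0.5590099  -0.05550869  0.04      ] -0.012766814956758438 0.002669227847013289
222 0.09 [ 0.55939956 -0.05952071  0.09      ] -0.01675522322440484 0.0020927205415587347
222 0.04 [ 0.56481356 -0.07937808  0.04      ] -0.037325267848730304 0.002623656903544269
```

The block's top face spans rows 190–222 and its centre column is about 257. TCP is about 3.5 mm too far outward and 2 mm short in tool y, so I'll correct both while descending.

To row units: 0.064 m / 0.6 = 0.1067, -0.003 m / 0.6 = -0.005.

>>> play_rows(motion=[[[-0.0025,0.0017,0,0,0,0],[-0.005,0.0033,0.0167,0,0,0],[-0.005,0.0033,0.0417,0,0,0],[-0.005,0.0033,0.0667,0,0,0],[-0.005,0.0033,0.0917,0,0,0],[-0.005,0.0033,0.105,0,0,0],[-0.005,0.0033,0.1067,0,0,0],[-0.005,0.0033,0.1067,0,0,0]]])

```text
time_s: 4.5
position: [0.5547, -0.0452, 0.0655]
tcp_rot: [[-0.235, 0.972, -0.001], [0.972, 0.235, 0.0], [0.0, -0.001, -1.0]]
force: [0.2, 0.5, 0.2]
opening: 0.862
grasp_force: 0.0
```

>>> play_rows(motion=[[[0,0,0,0,0,0],[0,0,0,0,0,0],[0,0,0,0,0,0],[0,0,0,0,0,0],[0,0,0,0,0,0],[0,0,0,0,0,0],[0,0,0,0,0,0],[0,0,0,0,0,0]]], fingers=0.02)

```text
time_s: 5.17
position: [0.5535, -0.0453, 0.0659]
tcp_rot: [[-0.235, 0.972, -0.003], [0.972, 0.235, -0.0], [0.001, -0.003, -1.0]]
force: [-3.5, -1.8, 4.4]
opening: 0.404
grasp_force: 30.0
```

>>> play_rows(motion=[[[0,0,0,0,0,0],[0,0,0,0,0,0],[0,0,0,0,0,0],[0,0,0,0,0,0]]])

```text
time_s: 5.5
position: [0.5536, -0.0453, 0.0659]
tcp_rot: [[-0.235, 0.972, -0.002], [0.972, 0.235, 0.0], [0.001, -0.002, -1.0]]
force: [-4.9, -1.0, 5.5]
opening: 0.402
grasp_force: 30.0
```

To row units: -0.002 m / 0.6 = -0.0033, -0.001 m / 0.6 = -0.0017.

>>> play_rows(motion=[[[-0.0008,0,0,0,0,0],[-0.0017,0,0,0,0,0],[-0.0025,0,0,0,0,0],[-0.0033,0,0,0,0,0],[-0.0033,0,0,0,0,0],[-0.0033,0,0,0,0,0]]])

```text
time_s: 6.0
position: [0.5538, -0.0465, 0.0659]
tcp_rot: [[-0.235, 0.972, -0.003], [0.972, 0.235, 0.001], [0.002, -0.002, -1.0]]
force: [-4.1, 0.0, 6.1]
opening: 0.405
grasp_force: 30.0
```

To row units: -0.002 m / 0.6 = -0.0033, -0.001 m / 0.6 = -0.0017.

>>> play_rows(motion=[[[-0.0008,0,0,0,0,0],[-0.0017,0,0,0,0,0],[-0.0025,0,0,0,0,0],[-0.0033,0,0,0,0,0],[-0.0033,0,0,0,0,0],[-0.0033,0,0,0,0,0]]])

```text
time_s: 6.5
position: [0.554, -0.0476, 0.0659]
tcp_rot: [[-0.235, 0.972, -0.003], [0.972, 0.235, 0.003], [0.003, -0.003, -1.0]]
force: [-4.5, 2.0, 7.3]
opening: 0.408
grasp_force: 29.9
```

To row units: -0.0015 m / 0.6 = -0.0025, -0.001 m / 0.6 = -0.0017.

>>> play_rows(motion=[[[-0.0008,0,0,0,0,0],[-0.0017,0,0,0,0,0],[-0.0025,0,0,0,0,0],[-0.0025,0,0,0,0,0],[-0.0025,0,0,0,0,0],[-0.0025,0,0,0,0,0]]])

```text
time_s: 7.0
position: [0.5541, -0.0476, 0.0659]
tcp_rot: [[-0.234, 0.972, -0.004], [0.972, 0.234, 0.005], [0.006, -0.003, -1.0]]
force: [-4.7, 5.6, 6.7]
opening: 0.406
grasp_force: 29.9
```

To row units: -0.002 m / 0.6 = -0.0033, -0.0015 m / 0.6 = -0.0025.

>>> play_rows(motion=[[[-0.0008,0,0,0,0,0],[-0.0017,0,0,0,0,0],[-0.0025,0,0,0,0,0],[-0.0033,0,0,0,0,0],[-0.0033,0,0,0,0,0],[-0.0033,0,0,0,0,0],[-0.0033,0,0,0,0,0]]])

```text
time_s: 7.58
position: [0.554, -0.0477, 0.0659]
tcp_rot: [[-0.233, 0.972, -0.005], [0.972, 0.233, 0.008], [0.009, -0.003, -1.0]]
force: [-3.6, 11.2, 8.1]
opening: 0.406
grasp_force: 29.9
```

To row units: 0.012 m / 0.6 = 0.02, 0.009 m / 0.6 = 0.015.

>>> play_rows(motion=[[[0.0025,0,0,0,0,0],[0.005,0,0,0,0,0],[0.0075,0,0,0,0,0],[0.01,0,0,0,0,0],[0.0125,0,0,0,0,0],[0.015,0,0,0,0,0],[0.0175,0,0,0,0,0],[0.02,0,0,0,0,0]]])

```text
time_s: 8.25
position: [0.5527, -0.0412, 0.0659]
tcp_rot: [[-0.235, 0.972, -0.002], [0.972, 0.235, -0.001], [-0.0, -0.002, -1.0]]
force: [-5.0, -4.1, 5.4]
opening: 0.404
grasp_force: 30.0
```

To row units: 0.003 m / 0.6 = 0.005, 0.002 m / 0.6 = 0.0033.

>>> play_rows(motion=[[[0.0008,0,0,0,0,0],[0.0017,0,0,0,0,0],[0.0025,0,0,0,0,0],[0.0033,0,0,0,0,0],[0.0042,0,0,0,0,0],[0.005,0,0,0,0,0],[0.005,0,0,0,0,0]]])

```text
time_s: 8.83
position: [0.552, -0.0383, 0.0659]
tcp_rot: [[-0.235, 0.972, -0.002], [0.972, 0.235, -0.001], [-0.0, -0.002, -1.0]]
force: [-4.4, -2.9, 4.6]
opening: 0.403
grasp_force: 30.0
```

To row units: 0.003 m / 0.6 = 0.005, 0.002 m / 0.6 = 0.0033.

>>> play_rows(motion=[[[0.0008,0,0,0,0,0],[0.0017,0,0,0,0,0],[0.0025,0,0,0,0,0],[0.0033,0,0,0,0,0],[0.0042,0,0,0,0,0],[0.005,0,0,0,0,0],[0.005,0,0,0,0,0]]])

```text
time_s: 9.42
position: [0.5514, -0.0354, 0.0659]
tcp_rot: [[-0.236, 0.972, -0.002], [0.972, 0.236, -0.001], [-0.0, -0.002, -1.0]]
force: [-5.2, -2.8, 4.6]
opening: 0.404
grasp_force: 30.0
```

To row units: 0.003 m / 0.6 = 0.005, 0.002 m / 0.6 = 0.0033.

>>> play_rows(motion=[[[0.0008,0,0,0,0,0],[0.0017,0,0,0,0,0],[0.0025,0,0,0,0,0],[0.0033,0,0,0,0,0],[0.0042,0,0,0,0,0],[0.005,0,0,0,0,0],[0.005,0,0,0,0,0]]])

```text
time_s: 10.0
position: [0.5508, -0.0325, 0.0659]
tcp_rot: [[-0.235, 0.972, -0.002], [0.972, 0.235, -0.001], [-0.0, -0.002, -1.0]]
force: [-4.0, -2.4, 5.0]
opening: 0.402
grasp_force: 30.0
```

To row units: 0.003 m / 0.6 = 0.005, 0.002 m / 0.6 = 0.0033.

>>> play_rows(motion=[[[0.0008,0,0,0,0,0],[0.0017,0,0,0,0,0],[0.0025,0,0,0,0,0],[0.0033,0,0,0,0,0],[0.0042,0,0,0,0,0],[0.005,0,0,0,0,0],[0.005,0,0,0,0,0]]])

```text
time_s: 10.58
position: [0.5502, -0.0296, 0.0659]
tcp_rot: [[-0.235, 0.972, -0.001], [0.972, 0.235, -0.001], [-0.0, -0.002, -1.0]]
force: [-3.6, -3.0, 4.7]
opening: 0.399
grasp_force: 30.0
```

To row units: 0.003 m / 0.6 = 0.005, 0.002 m / 0.6 = 0.0033.

>>> play_rows(motion=[[[0.0008,0,0,0,0,0],[0.0017,0,0,0,0,0],[0.0025,0,0,0,0,0],[0.0033,0,0,0,0,0],[0.0042,0,0,0,0,0],[0.005,0,0,0,0,0],[0.005,0,0,0,0,0]]])

```text
time_s: 11.17
position: [0.5496, -0.027, 0.0659]
tcp_rot: [[-0.236, 0.972, -0.001], [0.972, 0.236, -0.001], [-0.001, -0.001, -1.0]]
force: [-3.7, -4.0, 4.5]
opening: 0.404
grasp_force: 30.0
```

To row units: 0.002 m / 0.6 = 0.0033, 0.001 m / 0.6 = 0.0017.

>>> play_rows(motion=[[[0.0008,0,0,0,0,0],[0.0017,0,0,0,0,0],[0.0025,0,0,0,0,0],[0.0033,0,0,0,0,0],[0.0033,0,0,0,0,0],[0.0033,0,0,0,0,0],[0.0033,0,0,0,0,0]]])

```text
time_s: 11.75
position: [0.5496, -0.0269, 0.0659]
tcp_rot: [[-0.236, 0.972, -0.0], [0.972, 0.236, -0.004], [-0.004, -0.001, -1.0]]
force: [-5.0, -9.3, 3.3]
opening: 0.404
grasp_force: 30.0
```

To row units: 0.0017 m / 0.6 = 0.0028, 0.001 m / 0.6 = 0.0017.

>>> play_rows(motion=[[[0.0008,0,0,0,0,0],[0.0017,0,0,0,0,0],[0.0025,0,0,0,0,0],[0.0028,0,0,0,0,0],[0.0028,0,0,0,0,0],[0.0028,0,0,0,0,0],[0.0028,0,0,0,0,0]]])

```text
time_s: 12.33
position: [0.5497, -0.0269, 0.066]
tcp_rot: [[-0.237, 0.971, 0.0], [0.971, 0.237, -0.006], [-0.006, -0.001, -1.0]]
force: [-4.5, -13.6, 2.5]
opening: 0.404
grasp_force: 30.0
```

Both stops took about 10 N. The float is about 21 mm, so the board goes to red. Now pushing home again.

To row units: -0.012 m / 0.6 = -0.02, -0.006 m / 0.6 = -0.01.

>>> play_rows(motion=[[[-0.0025,0,0,0,0,0],[-0.005,0,0,0,0,0],[-0.0075,0,0,0,0,0],[-0.01,0,0,0,0,0],[-0.0125,0,0,0,0,0],[-0.015,0,0,0,0,0],[-0.0175,0,0,0,0,0],[-0.02,0,0,0,0,0]]])

```text
time_s: 13.0
position: [0.551, -0.0334, 0.0659]
tcp_rot: [[-0.235, 0.972, -0.002], [0.972, 0.235, 0.002], [0.002, -0.002, -1.0]]
force: [-4.1, 0.3, 6.0]
opening: 0.403
grasp_force: 30.0
```

To row units: -0.0105 m / 0.6 = -0.0175, -0.009 m / 0.6 = -0.015.

>>> play_rows(motion=[[[-0.0025,0,0,0,0,0],[-0.005,0,0,0,0,0],[-0.0075,0,0,0,0,0],[-0.01,0,0,0,0,0],[-0.0125,0,0,0,0,0],[-0.015,0,0,0,0,0],[-0.0175,0,0,0,0,0],[-0.0175,0,0,0,0,0]]])

```text
time_s: 13.67
position: [0.5532, -0.0439, 0.0659]
tcp_rot: [[-0.235, 0.972, -0.003], [0.972, 0.235, 0.001], [0.002, -0.002, -1.0]]
force: [-4.1, 0.1, 6.3]
opening: 0.402
grasp_force: 30.0
```

To row units: -0.0035 m / 0.6 = -0.0058, -0.003 m / 0.6 = -0.005.

>>> play_rows(motion=[[[-0.0008,0,0,0,0,0],[-0.0017,0,0,0,0,0],[-0.0025,0,0,0,0,0],[-0.0033,0,0,0,0,0],[-0.0042,0,0,0,0,0],[-0.005,0,0,0,0,0],[-0.0058,0,0,0,0,0],[-0.0058,0,0,0,0,0]]])

```text
time_s: 14.33
position: [0.5539, -0.0471, 0.0659]
tcp_rot: [[-0.235, 0.972, -0.003], [0.972, 0.235, 0.001], [0.002, -0.003, -1.0]]
force: [-4.0, -0.1, 6.4]
opening: 0.408
grasp_force: 30.0
```

To row units: -0.0035 m / 0.6 = -0.0058, -0.003 m / 0.6 = -0.005.

>>> play_rows(motion=[[[-0.0008,0,0,0,0,0],[-0.0017,0,0,0,0,0],[-0.0025,0,0,0,0,0],[-0.0033,0,0,0,0,0],[-0.0042,0,0,0,0,0],[-0.005,0,0,0,0,0],[-0.0058,0,0,0,0,0],[-0.0058,0,0,0,0,0]]])

```text
time_s: 15.0
position: [0.554, -0.0476, 0.0659]
tcp_rot: [[-0.234, 0.972, -0.004], [0.972, 0.234, 0.006], [0.007, -0.003, -1.0]]
force: [-5.2, 8.2, 8.1]
opening: 0.405
grasp_force: 29.9
```

To row units: -0.001 m / 0.6 = -0.0017, -0.0005 m / 0.6 = -0.0008.

>>> play_rows(motion=[[[-0.0008,0,0,0,0,0],[-0.0017,0,0,0,0,0],[-0.0017,0,0,0,0,0],[-0.0017,0,0,0,0,0],[-0.0017,0,0,0,0,0],[-0.0017,0,0,0,0,0]]])

```text
time_s: 15.5
position: [0.554, -0.0477, 0.0659]
tcp_rot: [[-0.233, 0.972, -0.005], [0.972, 0.233, 0.007], [0.008, -0.003, -1.0]]
force: [-5.9, 10.2, 9.2]
opening: 0.404
grasp_force: 29.9
```

To row units: 0.003 m / 0.6 = 0.005, 0.002 m / 0.6 = 0.0033.

>>> play_rows(motion=[[[0.0017,0,0,0,0,0],[0.0033,0,0,0,0,0],[0.005,0,0,0,0,0],[0.005,0,0,0,0,0]]])

```text
time_s: 15.83
position: [0.554, -0.0476, 0.0659]
tcp_rot: [[-0.235, 0.972, -0.003], [0.972, 0.235, 0.002], [0.003, -0.003, -1.0]]
force: [-5.0, 2.9, 7.0]
opening: 0.402
grasp_force: 30.0
```

>>> play_rows(motion=[[[0,0,0,0,0,0],[0,0,0,0,0,0],[0,0,0,0,0,0],[0,0,0,0,0,0],[0,0,0,0,0,0],[0,0,0,0,0,0],[0,0,0,0,0,0],[0,0,0,0,0,0]]], fingers=0.075)

```text
time_s: 16.5
position: [0.556, -0.0495, 0.0658]
tcp_rot: [[-0.235, 0.972, 0.0], [0.972, 0.235, -0.0], [-0.0, 0.0, -1.0]]
force: [-0.3, -0.6, -0.6]
opening: 0.842
grasp_force: 0.0
```

To row units: -0.184 m / 0.6 = -0.3067, -0.18 m / 0.6 = -0.3.

>>> play_rows(motion=[[[0,0,-0.0167,0,0,0],[0,0,-0.05,0,0,0],[0,0,-0.1,0,0,0],[0,0,-0.15,0,0,0],[0,0,-0.2,0,0,0],[0,0,-0.25,0,0,0],[0,0,-0.3,0,0,0],[0,0,-0.3067,0,0,0]]])

```text
time_s: 17.17
position: [0.5591, -0.0502, 0.2566]
tcp_rot: [[-0.235, 0.972, 0.012], [0.972, 0.235, -0.003], [-0.006, 0.011, -1.0]]
force: [-0.8, -0.3, 0.2]
opening: 0.86
grasp_force: 0.0
```

Run:
```python
from h import *
for i in range(3): d=imaging.capture("wrist")
s=bot.read_state();print(s["position"],s["force"],s["joint_positions"])
cv2.imwrite("pics/w3.png",cv2.resize(d["frame"][:200,150:390,::-1],None,fx=3,fy=3,interpolation=cv2.INTER_CUBIC))
d=imaging.capture("scene")
for z,c in ((.014,"status"),(.059,"slide_top")):
    print(c,[(np.round(q["at"],3).tolist(),round(q["confidence"],2)) for q in finder.recognise("scene",c)[:3]])
r=np.array([.5845,.3614]);g=np.array([.4203,.3846]);print(r-g)
print(move([.490,.33,.25],[.164,-.023],s))
```

```text
[ 0.55552287 -0.04933205  0.25036184] [ 0.36506977  0.50786505 -1.18705087] [-1.65551662e+01  2.18522669e+01  8.85384535e+01  5.18080876e-04
  6.95587254e+01 -3.01493692e+01]
status [([0.245, 0.396, 0.013], 0.91), ([0.527, 0.372, 0.018], 0.63), ([0.562, -0.043, 0.066], 0.5)]
slide_top [([0.239, 0.399, 0.048], 0.57), ([0.523, 0.371, 0.049], 0.49)]
[ 0.1642 -0.0232]
(array([3.841e-01, 2.550e-02, 2.000e-04]), array([5.000e-02, 2.000e-02, 2.158e+01]))
```

View pics/w3.png

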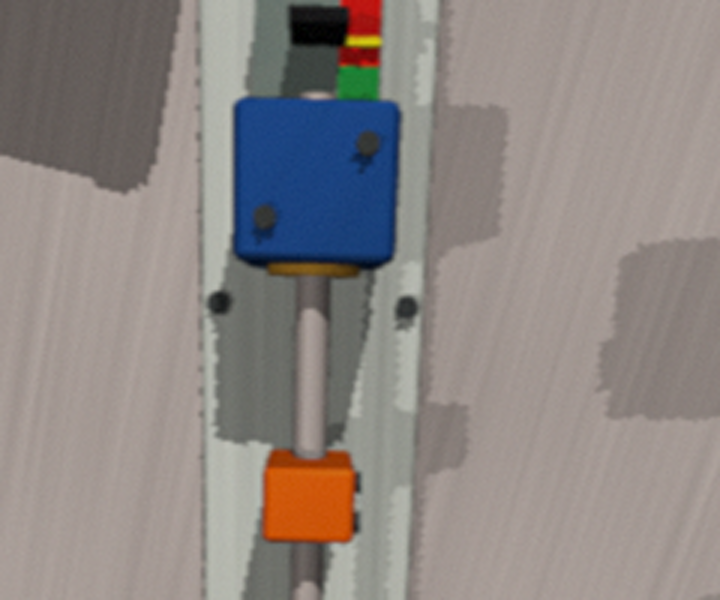

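The pointer's yellow tip is at px (360,41) of the crop, over red, so the float is more than 15 mm (about 21 mm by arm travel). The shaft is home. Next is the board.

To row units: 0.28 m / 0.6 = 0.4667, 0.25 m / 0.6 = 0.4167, 21.6 degrees / 90 = 0.24.

>>> play_rows(motion=[[[0.0333,0.0033,0,0,0,0.0222],[0.0917,0.01,0,0,0,0.0556],[0.15,0.0167,0,0,0,0.0889],[0.2167,0.025,0,0,0,0.1222],[0.2833,0.0333,0,0,0,0.1556],[0.35,0.0417,0,0,0,0.1889],[0.4167,0.05,0,0,0,0.2111],[0.4667,0.0567,0,0,0,0.24]]])

```text
time_s: 18.13
position: [0.5212, 0.2335, 0.248]
tcp_rot: [[0.14, 0.99, -0.004], [0.99, -0.14, 0.0], [-0.0, -0.004, -1.0]]
force: [0.5, -0.9, 0.3]
opening: 0.859
grasp_force: 0.0
```

```bash
python3 -c "
from h import *
print(move([.505,.367,.22],[.164,-.023]))"
```

```text
(array([ 0.1299, -0.0346,  0.0281]), array([-0.22,  0.02, -0.06]))
```

>>> play_rows(motion=[[[0.0333,-0.01,0.0083,0,0,0],[0.0833,-0.0233,0.0167,0,0,0],[0.1333,-0.0367,0.025,0,0,0],[0.1833,-0.05,0.0333,0,0,0],[0.2083,-0.0567,0.0433,0,0,0],[0.2167,-0.0583,0.0467,0,0,0],[0.2167,-0.0583,0.0467,0,0,0],[0.2167,-0.0583,0.0467,0,0,0]]])

```text
time_s: 18.8
position: [0.5063, 0.3631, 0.221]
tcp_rot: [[0.139, 0.99, -0.002], [0.99, -0.139, -0.002], [-0.002, -0.001, -1.0]]
force: [-0.2, -0.1, -0.6]
opening: 0.86
grasp_force: 0.0
```

Run:
```python
from h import *
for i in range(3): d=imaging.capture("wrist")
s=bot.read_state();print(s["position"],s["joint_positions"])
cv2.imwrite("pics/w4.png",d["frame"][:,:,::-1])
for z in (.014,.059): print(proj(d,s["position"]*[1,1,0]+[0,0,z]))
print([(np.round(q["at"],3).tolist(),round(q["confidence"],2)) for q in finder.recognise("wrist","slide_top")[:3]])
```

```text
[0.50712028 0.36281632 0.22215456] [ 2.53414820e+01  2.88967687e+01  8.10135091e+01 -2.80565617e-02
  7.00826944e+01  3.34707289e+01]
[254.74637115 161.58625824]
[254.76303984 168.9292896 ]
[([0.515, 0.376, 0.058], 0.96), ([0.24, 0.402, 0.052], 0.6)]
```

View pics/w4.png

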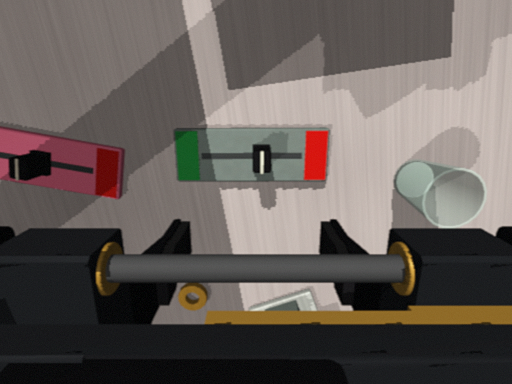

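The grey board is at (252,155) with red on the right. The knob's white-striped top is at about (262,161), and the area is clear.

Run:
```python
from h import *
d=imaging.capture("wrist"); s=bot.read_state(); print(s["position"])
g=cv2.cvtColor(d["frame"],cv2.COLOR_RGB2GRAY); print(g[150,246:280],g[168,246:280]); print(g[138:182,256], g[138:182,262])
for uv,z in (((262.3,162),.059),((252,155),.014)): print(ray(d,uv,z),move(ray(d,uv,z)*[1,1,0]+[0,0,.05],[.164,-.023],s))
```

```text
[0.5071356  0.36314438 0.22239684]
[134 135 136 136 143 135  93  34   8  14  13  15  10  16  31  42  34  18
  11  13  14  15  18  21  52  95 112 112 114 112 110 110 111 110] [135 134 133 134 137 129  89  36  20  21  26  18  15  83 195 239 218 142
  51  15  22  23  19  14  27  72 116 135 134 134 136 139 134 134]
[135 135 135 135 133 112  84  38  18  17  15  15  13  16  26  25  22  25
  23  26  24  24  24  26  23  24  22  21  21  21  26  22  20  19  25  57
  76  77  76  86 106 105  94  89] [135 128 114 111 113 110  86  37  15  18  15   9  34 123 211 222 219 220
 219 218 219 218 219 219 219 219 219 218 218 219 218 216 219 220 215 183
 108  76  77  81  80  79  75  88]
[0.51720518 0.36993509 0.059     ] (array([0.0081, 0.0089, 0.1724]), array([ 0.04, -0.01, -0.12]))
[0.50509051 0.3722023  0.014     ] (array([ 0.0087, -0.0034,  0.1724]), array([ 0.04, -0.01, -0.12]))
```

To row units: 0.17 m / 0.6 = 0.2833, 0.008 m / 0.6 = 0.0133.

>>> play_rows(motion=[[[0.0067,0.0067,0.0333,0,0,0],[0.0133,0.0142,0.0833,0,0,0],[0.0133,0.0142,0.1333,0,0,0],[0.0133,0.0142,0.1833,0,0,0],[0.0133,0.0142,0.2333,0,0,0],[0.0133,0.0142,0.2667,0,0,0],[0.0133,0.0142,0.2833,0,0,0],[0.0133,0.0142,0.2833,0,0,0]]])

```text
time_s: 19.72
position: [0.5148, 0.3697, 0.0496]
tcp_rot: [[0.14, 0.99, -0.004], [0.99, -0.14, -0.002], [-0.003, -0.004, -1.0]]
force: [0.2, 0.1, 0.8]
opening: 0.864
grasp_force: 0.0
```

>>> play_rows(motion=[[[0,0,0,0,0,0],[0,0,0,0,0,0],[0,0,0,0,0,0],[0,0,0,0,0,0],[0,0,0,0,0,0],[0,0,0,0,0,0],[0,0,0,0,0,0],[0,0,0,0,0,0]]], fingers=0.01)

```text
time_s: 20.38
position: [0.516, 0.3711, 0.0521]
tcp_rot: [[0.139, 0.99, 0.0], [0.99, -0.139, 0.0], [0.0, 0.0, -1.0]]
force: [0.2, 0.4, -0.1]
opening: 0.339
grasp_force: 0.0
```

>>> play_rows(motion=[[[0,0,0,0,0,0],[0,0,0,0,0,0],[0,0,0,0,0,0],[0,0,0,0,0,0]]])

```text
time_s: 20.72
position: [0.516, 0.3711, 0.0518]
tcp_rot: [[0.139, 0.99, -0.0], [0.99, -0.139, -0.0], [-0.0, -0.0, -1.0]]
force: [0.3, 0.4, 0.9]
opening: 0.132
grasp_force: 0.0
```

The fingers closed past 22 mm with no force, so they have missed the knob. I'll look before moving.

Run:
```python
from h import *
d=imaging.capture("wrist");s=bot.read_state();print(s["position"],s["opening"],s["grasp_force"],s["force"])
t=imaging.capture("top")
a=cv2.resize(t["frame"][140:260,80:200],(384,384)); 
cv2.imwrite("pics/w5.png",cv2.resize(np.hstack([d["frame"],a])[:,:,::-1],(800,343)))
print(proj(d,s["position"]),proj(t,s["position"]))
```

```text
[0.51599619 0.37104631 0.05177161] 0.12264057006469846 0.0 [-0.51572521  0.43993169  0.31551494]
[254.73441871 222.48003494] [135.23183633 196.95830175]
```

View pics/w5.png

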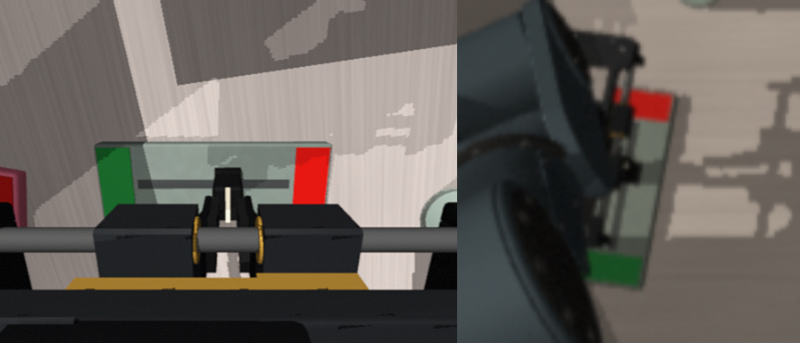

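Run:
```python
from h import *
d=imaging.capture("wrist");s=bot.read_state()
R=s["tcp_rot"]
for dx in (-.013,.013):
  for z in (.014,.059):
    print(dx,z,[np.round(proj(d,s["position"]*[1,1,0]+[0,0,z]+R[:,0]*dx+R[:,1]*dy),0).tolist() for dy in(-.011,.011)])
print(np.round(proj(d,s["position"]+R[:,2]*.017),0))
c=np.clip(d["frame"][150:320,190:330,::-1]*1.8,0,255).astype(np.uint8)
cv2.imwrite("pics/w6.png",cv2.resize(c,None,fx=3.5,fy=3.5,interpolation=cv2.INTER_CUBIC))
```

```text
-0.013 0.014 [[241.0, 219.0], [269.0, 219.0]]
-0.013 0.059 [[238.0, 246.0], [272.0, 246.0]]
0.013 0.014 [[240.0, 188.0], [269.0, 188.0]]
0.013 0.059 [[237.0, 207.0], [273.0, 207.0]]
[255. 213.]
```

View pics/w6.png

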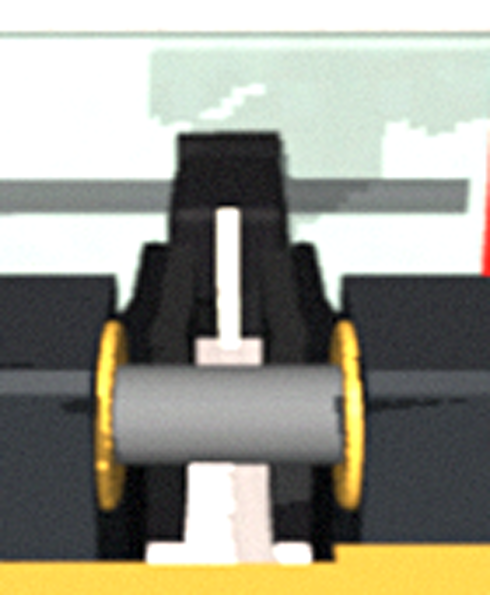

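To row units: 0.01 m / 0.6 = 0.0167, 0.008 m / 0.6 = 0.0133.

>>> play_rows(motion=[[[0,0.0017,0,0,0,0],[0,0.0033,0,0,0,0],[0,0.0067,0,0,0,0],[0,0.01,0,0,0,0],[0,0.0133,0,0,0,0],[0,0.0167,0,0,0,0],[0,0.0167,0,0,0,0]]])

```text
time_s: 21.45
position: [0.5266, 0.3696, 0.0519]
tcp_rot: [[0.14, 0.99, 0.001], [0.99, -0.14, 0.0], [0.0, 0.001, -1.0]]
force: [0.1, 0.2, -0.1]
opening: 0.112
grasp_force: 0.0
```

Run:
```python
from h import *
d=imaging.capture("wrist");s=bot.read_state();print(s["position"],s["opening"],s["grasp_force"],s["force"])
g=cv2.cvtColor(d["frame"],cv2.COLOR_RGB2GRAY); print(g[194,225:290],g[225,225:290])
R=s["tcp_rot"]
print(proj(d,np.array([.505,.3722,.014])))
```

```text
[0.52630969 0.36960269 0.05185882] 0.11779482576313809 0.0 [ 0.05231491 -0.67468213 -0.54949024]
[106  46  24  19  16  22  18  21  19  18  19  17  15  17  19  18  16  19
  20  19  20  22  17  17  17  19  18  20  20  27  50  71  97 122 124 124
 125 124 123 120 125 121 122 121 125 122 121 123 124 122 122 122 123 124
 122 122 124 125 122 126 136 148 149 149 149] [ 25  28  27  31  21  15  13  14  12  12  10  12  18  22  23  23  25  23
  26  24  23  21  20  22  18  20  20  16  10  19  51  82  90  90  94 127
 149 150 128  79  32  20  25  25  23  23  23  17  13  16   9  14  11  13
  19  60 118 146 148 145 146 147 145 147 146]
[226.44683348 204.29865869]
```

Run:
```python
from h import *
d=imaging.capture("scene");s=bot.read_state()
p=proj(d,s["position"]+[0,0,-.017]);print("tip",p)
R=s["tcp_rot"]
K=np.array([.5165,.370,0])
for z in(.014,.059): print("knob",z,proj(d,K+[0,0,z]))
u,v=int(p[0]),int(p[1])
c=d["frame"][v-55:v+35,u-60:u+60,::-1]; print(u-60,v-55)
w=imaging.capture("wrist"); c2=np.clip(w["frame"][150:320,170:340,::-1]*1.8,0,255).astype(np.uint8)
cv2.imwrite("pics/w7.png",np.hstack([cv2.resize(c,(520,390),interpolation=cv2.INTER_CUBIC),cv2.resize(c2,(280,390))]))
```

```text
tip [354.99730148 223.46794224]
knob 0.014 [354.16215317 225.04988612]
knob 0.059 [356.65561696 217.18052237]
294 168
```

View pics/w7.png

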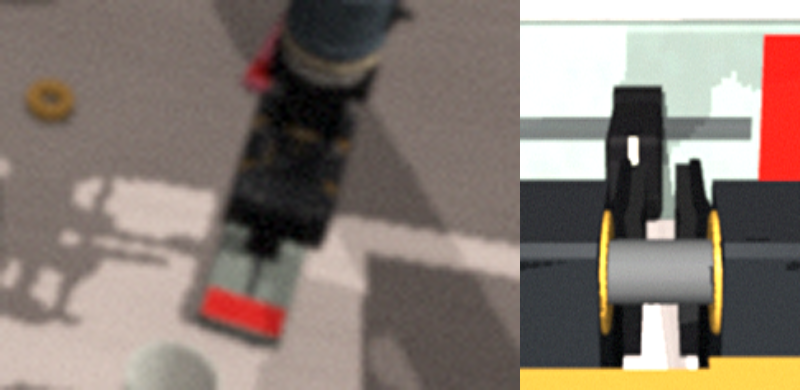

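The fingertips appear above the knob top and overlap it visually without contact. I'll open, recentre and lower further, watching the force.

>>> play_rows(motion=[[[0,-0.005,0,0,0,0],[0,-0.01,0,0,0,0],[0,-0.015,0,0,0,0],[0,-0.015,0,0,0,0],[0,-0.015,0,0,0,0],[0,-0.015,0,0,0,0],[0,-0.015,0,0,0,0],[0,-0.015,0,0,0,0]]], fingers=0.06)

```text
time_s: 22.27
position: [0.5172, 0.371, 0.0519]
tcp_rot: [[0.139, 0.99, 0.0], [0.99, -0.139, 0.0], [0.0, 0.0, -1.0]]
force: [0.2, 0.9, -1.0]
opening: 0.626
grasp_force: 0.0
```

>>> play_rows(motion=[[[0,0,0.0033,0,0,0],[0,0,0.0067,0,0,0],[0,0,0.01,0,0,0],[0,0,0.0133,0,0,0],[0,0,0.0167,0,0,0],[0,0,0.02,0,0,0],[0,0,0.02,0,0,0],[0,0,0.02,0,0,0]]])

```text
time_s: 22.93
position: [0.5169, 0.3709, 0.0396]
tcp_rot: [[0.139, 0.99, -0.0], [0.99, -0.139, -0.0], [-0.0, -0.0, -1.0]]
force: [0.9, -0.1, 0.2]
opening: 0.69
grasp_force: 0.0
```

Run:
```python
from h import *
w=imaging.capture("wrist");s=bot.read_state();print(s["position"],s["opening"],s["force"],s["joint_positions"])
R=s["tcp_rot"];P=s["position"]
for y in(-.03,.03): print("tip",[np.round(proj(w,P+R@[x,y,.017])).tolist() for x in (-.0095,.0095)],"behind",np.round(proj(w,P+R@[.0095,y,0])))
K=np.array([.5165,.370,0])
print("knob top far/near",[np.round(proj(w,K+[0,0,.059]+R[:,0]*x)).tolist() for x in(-.013,.013)])
c2=np.clip(w["frame"][150:330,130:380,::-1]*1.8,0,255).astype(np.uint8)
cv2.imwrite("pics/w8.png",cv2.resize(c2,(750,540)))
```

```text
[0.51698427 0.37093929 0.03978   ] 0.68717870283043 [-0.78326921 -0.32739074 -1.46755054] [2.56127164e+01 4.28614200e+01 8.71580622e+01 1.03779327e-03
 4.99876284e+01 3.36173428e+01]
tip [[213.0, 226.0], [212.0, 200.0]] behind [208. 209.]
tip [[297.0, 226.0], [298.0, 200.0]] behind [302. 209.]
knob top far/near [[254.0, 256.0], [254.0, 216.0]]
```

View pics/w8.png

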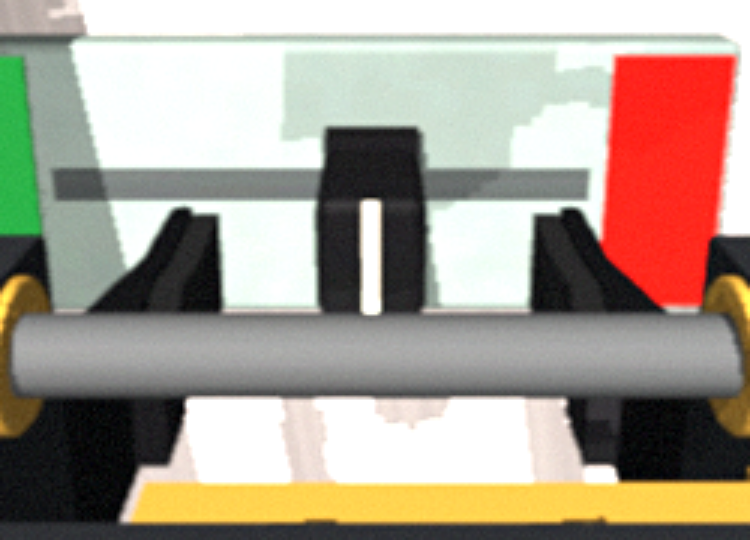

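The visible fingertips, at rows of about 219 with a 104 px gap for 60 mm, sit well above where the stated tool length puts them. I'll go lower carefully.

To row units: 0.007 m / 0.6 = 0.0117, 0.006 m / 0.6 = 0.01.

>>> play_rows(motion=[[[0,0,0.0033,0,0,0],[0,0,0.0067,0,0,0],[0,0,0.01,0,0,0],[0,0,0.0117,0,0,0],[0,0,0.0117,0,0,0]]])

```text
time_s: 23.4
position: [0.5167, 0.3708, 0.0325]
tcp_rot: [[0.139, 0.99, -0.001], [0.99, -0.139, -0.0], [-0.0, -0.001, -1.0]]
force: [-0.0, -0.0, 0.8]
opening: 0.685
grasp_force: 0.0
```

To row units: 0.004 m / 0.6 = 0.0067, 0.001 m / 0.6 = 0.0017.

>>> play_rows(motion=[[[0,0,0.0017,0,0,0],[0,0,0.0033,0,0,0],[0,0,0.005,0,0,0],[0,0,0.0067,0,0,0],[0,0,0.0067,0,0,0]]])

```text
time_s: 23.82
position: [0.5169, 0.3708, 0.0286]
tcp_rot: [[0.139, 0.99, -0.0], [0.99, -0.139, -0.0], [-0.0, -0.0, -1.0]]
force: [0.3, 0.0, 0.1]
opening: 0.696
grasp_force: 0.0
```

To row units: 0.005 m / 0.6 = 0.0083, 0.004 m / 0.6 = 0.0067.

>>> play_rows(motion=[[[0,0,0.0017,0,0,0],[0,0,0.0033,0,0,0],[0,0,0.005,0,0,0],[0,0,0.0067,0,0,0],[0,0,0.0083,0,0,0],[0,0,0.0083,0,0,0]]])

```text
time_s: 24.32
position: [0.5169, 0.3708, 0.0236]
tcp_rot: [[0.139, 0.99, -0.0], [0.99, -0.139, -0.0], [-0.0, -0.0, -1.0]]
force: [-0.2, 0.3, -1.0]
opening: 0.687
grasp_force: 0.0
```

>>> play_rows(motion=[[[0,0,0,0,0,0],[0,0,0,0,0,0],[0,0,0,0,0,0],[0,0,0,0,0,0],[0,0,0,0,0,0],[0,0,0,0,0,0],[0,0,0,0,0,0],[0,0,0,0,0,0]]], fingers=0.015)

```text
time_s: 24.98
position: [0.5169, 0.3709, 0.0239]
tcp_rot: [[0.139, 0.99, -0.0], [0.99, -0.139, 0.0], [-0.0, -0.0, -1.0]]
force: [-0.6, 0.2, 0.2]
opening: 0.248
grasp_force: 30.0
```

Gripped: 21.6 mm opening, 30 N. Sliding towards red.

To row units: 0.038 m / 0.6 = 0.0633, 0.035 m / 0.6 = 0.0583.

>>> play_rows(motion=[[[0,0.005,0,0,0,0],[0,0.0133,0,0,0,0],[0,0.0233,0,0,0,0],[0,0.0333,0,0,0,0],[0,0.0433,0,0,0,0],[0,0.0517,0,0,0,0],[0,0.0583,0,0,0,0],[0,0.0633,0,0,0,0]]])

```text
time_s: 25.65
position: [0.5555, 0.3656, 0.0239]
tcp_rot: [[0.14, 0.99, 0.001], [0.99, -0.14, 0.0], [0.0, 0.0, -1.0]]
force: [-1.1, -0.2, 1.6]
opening: 0.252
grasp_force: 30.0
```

To row units: 0.006 m / 0.6 = 0.01, 0.001 m / 0.6 = 0.0017.

>>> play_rows(motion=[[[0,0.0017,0,0,0,0],[0,0.0033,0,0,0,0],[0,0.005,0,0,0,0],[0,0.0067,0,0,0,0],[0,0.0083,0,0,0,0],[0,0.01,0,0,0,0],[0,0.01,0,0,0,0]]])

```text
time_s: 26.23
position: [0.5582, 0.3651, 0.0239]
tcp_rot: [[0.139, 0.99, -0.004], [0.99, -0.139, -0.0], [-0.001, -0.004, -1.0]]
force: [-6.0, 1.6, 5.1]
opening: 0.246
grasp_force: 30.0
```

>>> play_rows(motion=[[[0,0.0017,0,0,0,0],[0,0.0025,0,0,0,0],[0,0.0025,0,0,0,0],[0,0.0025,0,0,0,0]]])

```text
time_s: 26.57
position: [0.5582, 0.3651, 0.0238]
tcp_rot: [[0.139, 0.99, -0.007], [0.99, -0.139, -0.0], [-0.001, -0.007, -1.0]]
force: [-7.7, 3.5, 6.2]
opening: 0.248
grasp_force: 30.0
```

To row units: -0.004 m / 0.6 = -0.0067, -0.002 m / 0.6 = -0.0033.

>>> play_rows(motion=[[[0,0,0,0,0,0],[0,0,0,0,0,0],[0,0,0,0,0,0],[0,-0.0033,0,0,0,0],[0,-0.0067,0,0,0,0],[0,-0.0067,0,0,0,0],[0,-0.0067,0,0,0,0]]], fingers=0.05)

```text
time_s: 27.15
position: [0.5582, 0.365, 0.0238]
tcp_rot: [[0.139, 0.99, 0.0], [0.99, -0.139, -0.0], [-0.0, 0.0, -1.0]]
force: [0.4, -0.3, -0.6]
opening: 0.567
grasp_force: 0.0
```

To row units: -0.2 m / 0.6 = -0.3333, -0.18 m / 0.6 = -0.3.

>>> play_rows(motion=[[[0,0,-0.0167,0,0,0],[0,0,-0.05,0,0,0],[0,0,-0.1,0,0,0],[0,0,-0.15,0,0,0],[0,0,-0.2,0,0,0],[0,0,-0.25,0,0,0],[0,0,-0.3,0,0,0],[0,0,-0.3333,0,0,0]]])

```text
time_s: 27.82
position: [0.5594, 0.3656, 0.2284]
tcp_rot: [[0.139, 0.99, 0.005], [0.99, -0.139, 0.002], [0.003, 0.005, -1.0]]
force: [-1.1, 0.2, 0.1]
opening: 0.571
grasp_force: 0.0
```

Run:
```python
from h import *
for i in range(5): d=imaging.capture("wrist")
s=bot.read_state();print(s["position"],s["force"],s["time_s"])
t=imaging.capture("top")
o,n=blob(t,(3,150,120),(18,255,255),(287,181),14); print("orange",o,n,ray(t,o,.088))
a=cv2.resize(d["frame"][20:260,100:420],(480,360)); b=cv2.resize(t["frame"][130:240,210:370],(320,220))
b=cv2.copyMakeBorder(b,0,140,0,0,cv2.BORDER_CONSTANT)
cv2.imwrite("pics/w9.png",np.hstack([a,b])[:,:,::-1])
```

```text
[0.5573097  0.3647089  0.22318362] [ 0.07020053  0.74726938 -1.60630854] 28.0667
orange (np.float64(287.2882882882883), np.float64(179.78378378378378)) 111 [ 0.5535616 -0.0487834  0.088    ]
```

View pics/w9.png

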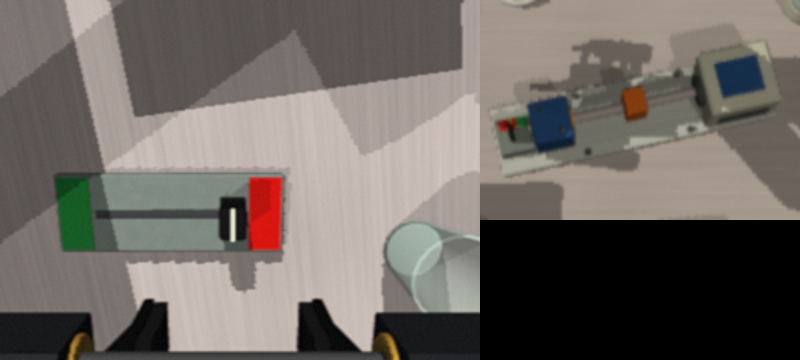

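The knob is at the red end of the slot at px (232,218), the shaft is home, and the pointer is still over red. Everything else is where it was, so I'm handing in.

```bash
python3 -c "
from rig import bot
print(bot.hand_in())"
```

```text
the job is handed in; nothing more can be done
None
```

I pushed the shaft home, pulled it out and pushed it home again, with about 10 N on each stop; the float was about 21 mm, so the knob is fully at the red end, and the job is handed in.

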